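Probe the sealed seam of a dishwash drainer

TASK

Take the yellow-handled hygiene probe from its stand, lean it in under the clear splash lip of the drainer, and run its ball tip along the black seam at the foot of the upstand in a slow pass (about 3 cm a second) from the end under the green tag, round the bend, to the end under the red tag. Keep the sprung tip lightly pressed into the seam all the way without bottoming it out. Then hang the probe back in the stand's fork by its collar, and leave everything else undisturbed, without knocking the drainer with the gripper.

Things in the scene. Friction and masses are not known exactly. Their poses are not given: they have to be found in the camera images.
- probe: hygiene probe, 181 mm long, 150 g, hanging upright in the stand. Origin: centre of its ball tip when fully out; z runs up the shaft to the handle. White round shaft 14 mm thick, z=18 to 90 mm; black round collar 38 mm across, z=90 to 96; yellow square handle 24 x 24 mm (flats face x and y), z=96 to 176: grip it there, about z=140, fingers pointing down the shaft
- tip (a joint): how far the red ball tip is pushed back up into the shaft, m: 0 fully out, 0.014 bottomed out; spring about 1 N at first touch, 4 N at the stop (220 N/m)
- tip_ball (a point): centre of the 10 mm red ball at the probe's lower end (moves with the sprung tip); its axes are the probe's
- collar (a point): centre of the underside of the probe's black collar, 90 mm above the ball
- stand: fixed blue stand left or right of the drainer, base 110 x 90 mm. Horizontal two-pronged fork, 8 mm thick, 70 mm wide, top at 115 mm height; its slot, 24 mm wide, runs from x=-29 mm (open end) to x=+21 mm (closed). Post at x=58 mm, no higher than the fork. The shaft can be lowered into the slot from above
- seat (a point): middle of the slot, level with the fork's top: where the underside of the collar's centre rests when the probe hangs
- drainer: fixed metal drainer end, deck 230 x 260 mm (x, y), 8 mm thick, origin under its centre. Near its +x side, which faces the robot, an upstand, 75 mm high, in two straight legs that meet at an inside bend, each turned 18 deg from y, ends nearer -x. A clear 5 mm lip on top juts 20 mm out over the seam: the probe's handle must lean 25 to 45 deg towards the drainer's -x (one lean suits both legs)
- green_tag: green disc, 22 mm across, 4 mm high, fixed on the lip (its top 88 mm above the table) over the end of the seam where the pass starts; it may be at either end
- red_tag: red disc of the same size on the lip over the other end of the seam, where the pass finishes
- seam_0 (a point): point of the seam: where the ball's centre lies (5 mm above the deck, 5 mm off the upstand) when the ball touches both; seam_0 is the drainer's -y end, seam_4 the bend, seam_8 the +y end; 22 mm apart
- seam_1 (a point): next point of the seam
- seam_2 (a point): next point of the seam
- seam_3 (a point): next point of the seam
- seam_4 (a point): the bend: corner of the seam
- seam_5 (a point): next point of the seam
- seam_6 (a point): next point of the seam
- seam_7 (a point): next point of the seam
- seam_8 (a point): the seam's +y end
- spoon: loose steel spoon, 200 mm long, up to 8 mm high, lying on the open part of the drainer's deck: leave alone
- cutlery_cup: loose blue cup of upright forks, 84 mm across, 220 mm high, on the other side of the drainer from the stand: leave alone
- sanitiser: loose white bottle, 68 mm across, 200 mm high, upright: leave alone
- mug: loose white mug, 82 mm across with a handle, 95 mm high: leave alone
- bowl: loose white bowl, 110 mm across, 50 mm high, beyond the drainer: leave alone
- tumbler: loose glass tumbler, 70 mm across, 110 mm high, beyond the drainer: leave alone
Not all that is in view belongs to the job. What is shaped like the probe but pink is not meant.

How it is judged (in metres and radians):
On the way, in this order (a step that is already met when the one before it is completed fails the run):
1. ball tip pressed into the seam at the green tag's end (ball within 9 mm of the point, tip pushed in over 1 mm) (((horizontal distance between green_tag and seam_0 below 0.04 m and distance between tip_ball and seam_0 below 0.009 m) or (horizontal distance between green_tag and seam_8 below 0.04 m and distance between tip_ball and seam_8 below 0.009 m)) and value of joint tip above 0.001 m), for 0.04 s.
2. tip, still pressed, has reached point 2 of 9 along the seam from the green end (ball within 9 mm of the point, tip pushed in over 1 mm) (((horizontal distance between green_tag and seam_0 below 0.04 m and distance between tip_ball and seam_1 below 0.009 m) or (horizontal distance between green_tag and seam_8 below 0.04 m and distance between tip_ball and seam_7 below 0.009 m)) and value of joint tip above 0.001 m), for 0.04 s.
3. tip, still pressed, has reached point 3 of 9 along the seam from the green end (ball within 9 mm of the point, tip pushed in over 1 mm) (((horizontal distance between green_tag and seam_0 below 0.04 m and distance between tip_ball and seam_2 below 0.009 m) or (horizontal distance between green_tag and seam_8 below 0.04 m and distance between tip_ball and seam_6 below 0.009 m)) and value of joint tip above 0.001 m), for 0.04 s.
4. tip, still pressed, has reached point 4 of 9 along the seam from the green end (ball within 9 mm of the point, tip pushed in over 1 mm) (((horizontal distance between green_tag and seam_0 below 0.04 m and distance between tip_ball and seam_3 below 0.009 m) or (horizontal distance between green_tag and seam_8 below 0.04 m and distance between tip_ball and seam_5 below 0.009 m)) and value of joint tip above 0.001 m), for 0.04 s.
5. tip, still pressed, has reached point 5 of 9 along the seam from the green end (ball within 9 mm of the point, tip pushed in over 1 mm) (((horizontal distance between green_tag and seam_0 below 0.04 m and distance between tip_ball and seam_4 below 0.009 m) or (horizontal distance between green_tag and seam_8 below 0.04 m and distance between tip_ball and seam_4 below 0.009 m)) and value of joint tip above 0.001 m), for 0.04 s.
6. tip, still pressed, has reached point 6 of 9 along the seam from the green end (ball within 9 mm of the point, tip pushed in over 1 mm) (((horizontal distance between green_tag and seam_0 below 0.04 m and distance between tip_ball and seam_5 below 0.009 m) or (horizontal distance between green_tag and seam_8 below 0.04 m and distance between tip_ball and seam_3 below 0.009 m)) and value of joint tip above 0.001 m), for 0.04 s.
7. tip, still pressed, has reached point 7 of 9 along the seam from the green end (ball within 9 mm of the point, tip pushed in over 1 mm) (((horizontal distance between green_tag and seam_0 below 0.04 m and distance between tip_ball and seam_6 below 0.009 m) or (horizontal distance between green_tag and seam_8 below 0.04 m and distance between tip_ball and seam_2 below 0.009 m)) and value of joint tip above 0.001 m), for 0.04 s.
8. tip, still pressed, has reached point 8 of 9 along the seam from the green end (ball within 9 mm of the point, tip pushed in over 1 mm) (((horizontal distance between green_tag and seam_0 below 0.04 m and distance between tip_ball and seam_7 below 0.009 m) or (horizontal distance between green_tag and seam_8 below 0.04 m and distance between tip_ball and seam_1 below 0.009 m)) and value of joint tip above 0.001 m), for 0.04 s.
9. tip, still pressed, has reached the seam's end under the red tag (ball within 9 mm of the point, tip pushed in over 1 mm) (((horizontal distance between green_tag and seam_0 below 0.04 m and distance between tip_ball and seam_8 below 0.009 m) or (horizontal distance between green_tag and seam_8 below 0.04 m and distance between tip_ball and seam_0 below 0.009 m)) and value of joint tip above 0.001 m), for 0.04 s.
At the end, for the whole second after the job is handed in: the probe hangs still and upright (within 0.12 rad) in the stand's fork, its collar resting on the prongs (height within 4 mm, within 22 mm of the slot's middle), and the spoon, cutlery cup, bottle, mug, bowl and tumbler are within 30 mm of where they were, none tipped over (horizontal distance between collar and seat below 0.022 m and z of collar in the frame of stand between 0.111 and 0.119 m and angle between probe's own z axis and vertical below 0.12 rad and linear speed of probe below 0.02 m/s and distance of each of spoon, cutlery_cup, sanitiser, mug, bowl, tumbler from where it was at the start of the episode below 0.03 m and angle between each of spoon, cutlery_cup, sanitiser, mug, bowl, tumbler's own z axis and vertical below 0.2 rad); the robot touches nothing.
It fails at once if the sprung tip is pushed in so far that it bottoms out (over 13.5 mm of 14) (value of joint tip above 0.0135 m).
It fails at once if the probe is moved faster than 8 cm/s while its tip is pressed (value of joint tip above 0.0015 m and linear speed of probe above 0.08 m/s).
It fails at once if the gripper or arm knocks the drainer or its lip (over 8 N) (contact force between any of the fingers, the arm and drainer above 8 N).
It fails at once if a bystander is moved by more than 30 mm (distance of any of spoon, cutlery_cup, sanitiser, mug, bowl, tumbler from where it was at the start of the episode above 0.03 m).
It also fails if it takes over 64 s, if anything falls off the work surface, if the arm or the gripper's body presses on something with over 40 N, if the wrist force passes 120 N, or if a joint passes its speed limit or range.

ROBOT

A 7-joint arm with a two-finger parallel gripper is mounted at the origin on the work surface. World frame = base frame: x ahead of the robot, y to its left, z up, the work surface at z = 0. Lengths are in m, angles in degrees, forces in N, time in s.
With the tool pointing down it reaches from about 0.425 to 0.95 m from the base axis. Payload 4.7 kg.
Tool frame: the origin (TCP) lies at the very end of the fingers, on their centre line; the grasp point (between the pads) lies 19 mm behind it; z points along the fingers, y is the line along which they close (so a half turn about z gives the same grasp; the last joint's range is limited). The gripper opens to 87 mm and grips with 3 to 60 N. Pads are 19 mm wide; open, the fingers measure 117 mm over their backs; the gripper's body (75 mm by 190 mm) begins 51 mm behind the grasp point.
Start: joints at [-67.088, 26.849, -2.785, 87.806, 1.381, 65.374, -4.715], TCP at [0.281, 0.614, 0.223] pointing down, gripper open.
Joint ranges: [-148.3, 148.3], [-19.14, 114.17], [-79.39, 73.82], [5.75, 140.21], [-59.74, 239.74], [12.07, 113.84], [-152.46, 152.46]. Speed limits (degrees/s): [147.25, 147.25, 180, 180, 180, 180, 180].

INTERFACE

Orientations are given as [roll, pitch, yaw] about the fixed x, y, z axes, in that order (R = Rz(yaw) Ry(pitch) Rx(roll)).
In Python, from station import bot gives the robot as it stands.
- The arm moves only by the shell command python3 -m creep 'ROWS' [FORCE]. ROWS is JSON, a list of rows, each an object with "offset": the shift along the world's x, y, z normalised to -1 to 1, where 1 is 0.4 m, a list of three; "dr": the turn, a rotation vector about the world's x, y, z normalised to -1 to 1, where 1 is 360 degrees, a list of three; "fingers": the opening, from -1 (shut) to 1 (fully open). A call has exactly 10 rows; each row is the pose to reach, as a shift and turn from the pose commanded when the call began, turning the shorter way round; what a row does not reach only later rows make up. A row lasts 1/12 s, in which the tool goes at most 41.7 mm and 7.16 degrees, less where a joint would pass 70% of its speed; a pose out of reach is approached as far as the arm can. A call with a number of a shift or a turn outside -1 to 1 is refused whole. A call with a gripper value outside its range is refused whole. The fingers move at their own pace and stop on an object; FORCE is the grip in N (left out, the last holds). Time passes only in rows, so rows that repeat a pose let the fingers close, or fill a call up. It gives the time, the measured TCP pose, the force, the opening and the grip force at its end, in the units of the state.
- bot.get_state(): the state, without advancing time (a new reading comes with each control period).
- bot.camera(name): name is "scene" or "top" or "wrist"; returns a dict with "img" (480x640x3 uint8, red, green, blue), "range_z" (480x640 float32, m along the optical axis (not along the pixel's ray), 0 where there is no reading), "fx", "fy", "cx", "cy" (pixels), "extrinsics" (4x4, takes a point from camera to world coordinates). Camera axes: x right, y up, looking along -z (the intrinsics and any distortion apply to the point x, -y, -z); pixel columns grow to the right and rows downward; lengths in m; the calibration is good to about 2 mm. A picture is of the moment at which its call begins.
- bot.close_job(): hands the job in; it is judged then, once.
The state is a dict: "time_s": time; "qpos": joint angles; "qvel": joint speeds; "joint_efforts": joint torques, N m; "tool_pos": TCP position; "orientation": TCP orientation; "force": force on the tool from outside, world axes, zero at the start; "ft_torque": the same for the moment, N m; "width": opening from 0.0 (shut) to 1.0 (fully open); "gripper_force": force on a finger pad.
Only numpy, scipy, OpenCV 4.12 (cv2) and the standard library are available. Lean on these libraries where they do the work, as an engineer would, in place of code of your own. Each camera call takes 0.05 s, during which the arm holds its last target. There are 200 camera calls.

## Working session

There is one attempt and no reset: what is moved stays moved. The work goes in short steps, Python scripts to look and compute and a shell command to move; the robot and the scene stay as the last step left them, time stands still between calls to the robot, and variables do not carry over. Pictures are saved under pics/ and viewed, at most 14 in all, crops included, and the job is handed in when it is done.

```bash
mkdir -p pics; ls; cat > h.py <<'E'
import numpy as np,cv2,pickle
from station import bot
from scipy.spatial.transform import Rotation as Ro
def grab(name,tag):
    c=bot.camera(name); pickle.dump(c,open(f'pics/{tag}.pkl','wb'))
    cv2.imwrite(f'pics/{tag}.png',cv2.cvtColor(c['img'],cv2.COLOR_RGB2BGR)); return c
def load(tag): return pickle.load(open(f'pics/{tag}.pkl','rb'))
def ray(c,u,v):
    T=np.array(c['extrinsics']); d=np.array([(u-c['cx'])/c['fx'],-(v-c['cy'])/c['fy'],-1.]); return T[:3,3],T[:3,:3]@d
def plane(c,u,v,z):
    o,d=ray(c,u,v); return o+d*(z-o[2])/d[2]
def cloud(c):
    v,u=np.mgrid[:480,:640]; r=c['range_z']; T=np.array(c['extrinsics'])
    P=np.stack([(u-c['cx'])/c['fx']*r,-(v-c['cy'])/c['fy']*r,-r],-1)@T[:3,:3].T+T[:3,3]; P[r<=0]=np.nan; return P
def pix(c,p):
    T=np.array(c['extrinsics']); q=T[:3,:3].T@(np.array(p)-T[:3,3]); return c['cx']+c['fx']*q[0]/-q[2], c['cy']-c['fy']*q[1]/-q[2]
def tri(rs):
    A=0;b=0
    for o,d in rs:
        d=d/np.linalg.norm(d); M=np.eye(3)-np.outer(d,d); A=A+M; b=b+M@o
    return np.linalg.solve(A,b)
E
python3 - <<'E'
from h import *
for n in('scene','top'):
    c=grab(n,n+'0'); print(n,c.keys(),c['fx'],np.round(c['extrinsics'],3).tolist())
print(bot.get_state())
E
```

```text
pics
scene dict_keys(['img', 'range_z', 'fx', 'fy', 'cx', 'cy', 'extrinsics']) 499.573209644638 [[-0.754, -0.481, 0.447, 1.071], [0.657, -0.565, 0.5, 0.539], [0.012, 0.671, 0.741, 0.91], [0.0, 0.0, 0.0, 1.0]]
top dict_keys(['img', 'range_z', 'fx', 'fy', 'cx', 'cy', 'extrinsics']) 618.2780653540061 [[0.029, 0.992, -0.123, 0.44], [-1.0, 0.03, 0.005, 0.006], [0.009, 0.123, 0.992, 1.264], [0.0, 0.0, 0.0, 1.0]]
{'time_s': 0.1, 'qpos': array([-67.09055299,  26.89455162,  -2.78452723,  87.86797956,
         1.3813015 ,  65.37491488,  -4.71670965]), 'qvel': array([-0.0518534 , -0.19546509, -0.02898809, -0.19874849, -0.0378464 ,
        0.02167543,  0.06000696]), 'joint_efforts': array([ 3.43981819e-04, -5.09170711e+01, -8.11773771e-02, -2.36830688e+01,
       -6.13814523e-02,  3.44115158e-02,  8.13876727e-05]), 'tool_pos': array([0.28037768, 0.61341045, 0.22157429]), 'orientation': array([-1.79896201e+02,  3.97384499e-03,  1.55435531e+02]), 'force': array([ 0.58674582, -0.25440436, -0.96944428]), 'ft_torque': array([0.04540559, 0.00438548, 0.00730094]), 'gripper_force': 0.0, 'width': 1.0023059922136013}
```

View pics/top0.png

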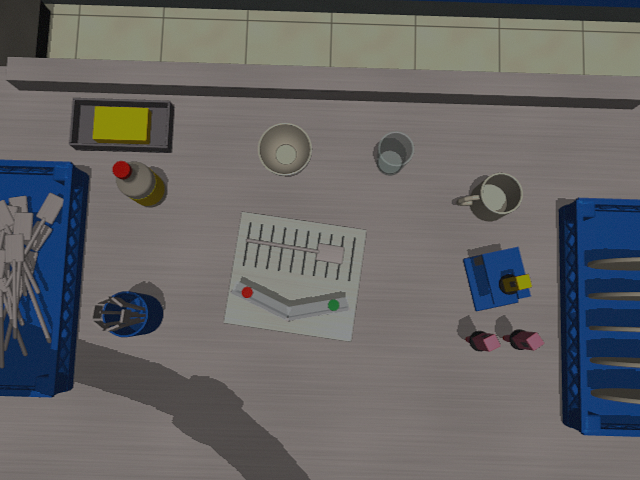

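View pics/scene0.png

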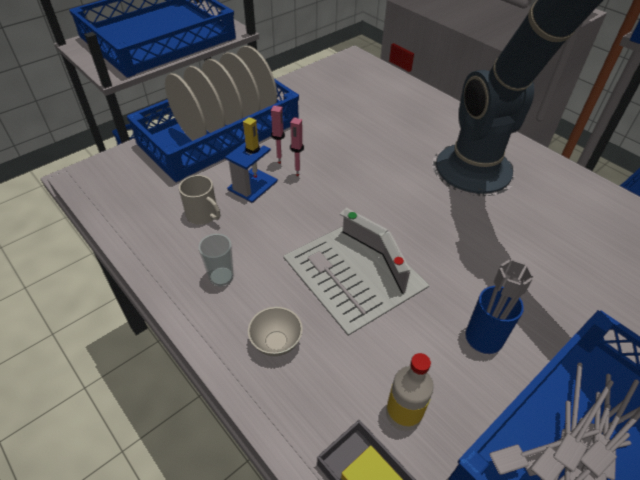

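```bash
cat > m.py <<'E'
from h import *
def blobs(c,lo,hi,amin=15):
    hsv=cv2.cvtColor(c['img'],cv2.COLOR_RGB2HSV); m=cv2.inRange(hsv,lo,hi)
    n,l,s,ce=cv2.connectedComponentsWithStats(m)
    return [(s[i,4],s[i,:4].tolist(),ce[i]) for i in range(1,n) if s[i,4]>=amin],l
R={'green':((45,120,50),(75,255,255)),'red':((0,180,100),(4,255,255)),'yellow':((24,150,80),(32,255,255)),'pink':((165,60,60),(179,200,255))}
E
python3 - <<'E'
from m import *
for t in('top0','scene0'):
    c=load(t);P=cloud(c)
    for k,(lo,hi) in R.items():
        for a,bb,ce in blobs(c,lo,hi)[0]:
            p=P[int(ce[1]+.5),int(ce[0]+.5)]; print(t,k,a,bb,np.round(ce,1),np.round(p,3))
# deck corners
c=load('top0')
for u,v in[(242,212),(366,230),(351,341),(225,323)]: print(np.round(plane(c,u,v,.008),3))
cv2.imwrite('pics/crop1.png',cv2.resize(cv2.cvtColor(c['img'][200:350,215:375],cv2.COLOR_RGB2BGR),None,fx=4,fy=4,interpolation=2))
a=c['img'][240:360,455:555]; s=load('scene0')['img'][85:205,215:315]
cv2.imwrite('pics/crop2.png',cv2.cvtColor(np.hstack([cv2.resize(x,None,fx=4,fy=4,interpolation=2)for x in(a,s)]),cv2.COLOR_RGB2BGR))
E
```

```text
top0 green 88 [328, 300, 11, 11] [333.2 304.8] [ 0.461 -0.025  0.092]
top0 red 211 [113, 161, 17, 17] [120.8 168.8] [0.685 0.355 0.202]
top0 red 86 [242, 287, 10, 11] [246.6 292. ] [0.48  0.138 0.095]
top0 yellow 1785 [93, 106, 56, 35] [120.3 123.2] [0.819 0.418 0.036]
top0 yellow 181 [516, 274, 16, 16] [523.2 281.6] [ 0.507 -0.347  0.205]
top0 pink 268 [513, 332, 31, 19] [530.8 341.6] [ 0.405 -0.367  0.184]
top0 pink 270 [473, 334, 28, 18] [487.8 343. ] [ 0.402 -0.293  0.183]
scene0 green 31 [349, 213, 7, 5] [352. 215.] [ 0.463 -0.023  0.092]
scene0 red 41 [395, 257, 8, 7] [398.3 260.3] [0.482 0.14  0.093]
scene0 red 232 [412, 354, 18, 16] [420.6 361.7] [0.688 0.36  0.201]
scene0 yellow 52 [244, 118, 12, 7] [249.7 120.9] [ 0.51  -0.343  0.203]
scene0 yellow 1150 [342, 446, 61, 34] [370.1 467.6] [0.813 0.393 0.036]
scene0 pink 281 [271, 106, 12, 31] [276.7 120.9] [ 0.417 -0.359  0.153]
scene0 pink 299 [290, 118, 13, 31] [296.2 133.1] [ 0.414 -0.286  0.154]
scene0 pink 74 [276, 140, 5, 19] [278.5 148.3] [ 0.412 -0.369  0.058]
scene0 pink 79 [295, 153, 5, 18] [296.9 161.6] [ 0.409 -0.291  0.055]
[0.647 0.165 0.008]
[ 0.617 -0.091  0.008]
[ 0.391 -0.065  0.008]
[0.42  0.189 0.008]
```

View pics/crop2.png

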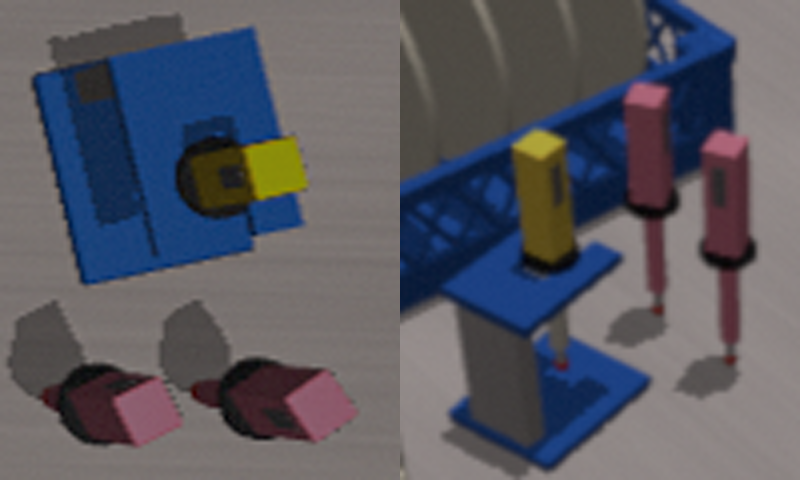

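Candidates: yellow-handled tool at top (523,282), pink ones at top (531,342) and (488,343). The yellow one hangs in the blue stand's fork, so that is the probe. The crop confirms it. In the top view the robot is at the bottom and +y is left, so the green tag (333,305) sits at the drainer's +y end (seam_8).

```bash
python3 -m creep '[{"offset":[0,0,0.08],"dr":[0,0,0.005],"fingers":1},{"offset":[0,-0.04,0.18],"dr":[0,0,0.01],"fingers":1},{"offset":[0.02,-0.1,0.28],"dr":[0,0,0.015],"fingers":1},{"offset":[0.06,-0.17,0.36],"dr":[0,0,0.02],"fingers":1},{"offset":[0.1,-0.25,0.42],"dr":[0,0,0.025],"fingers":1},{"offset":[0.15,-0.34,0.46],"dr":[0,0,0.03],"fingers":1},{"offset":[0.2,-0.43,0.5],"dr":[0,0,0.035],"fingers":1},{"offset":[0.27,-0.52,0.5],"dr":[0,0,0.04],"fingers":1},{"offset":[0.34,-0.6,0.5],"dr":[0,0,0.045],"fingers":1},{"offset":[0.4,-0.66,0.5],"dr":[0,0,0.05],"fingers":1}]'
python3 -m creep '[{"offset":[0.02,-0.08,0],"dr":[0,0,0],"fingers":1},{"offset":[0.05,-0.16,0],"dr":[0,0,0],"fingers":1},{"offset":[0.08,-0.24,0],"dr":[0,0,0],"fingers":1},{"offset":[0.11,-0.33,0],"dr":[0,0,0],"fingers":1},{"offset":[0.14,-0.42,0],"dr":[0,0,0],"fingers":1},{"offset":[0.17,-0.5,0],"dr":[0,0,0],"fingers":1},{"offset":[0.2,-0.58,0],"dr":[0,0,0],"fingers":1},{"offset":[0.22,-0.66,0],"dr":[0,0,0],"fingers":1},{"offset":[0.24,-0.7,0],"dr":[0,0,0],"fingers":1},{"offset":[0.24,-0.72,0],"dr":[0,0,0],"fingers":1}]'
python3 - <<'E'
from m import *
c=grab('wrist','w1'); s=bot.get_state(); print(s['tool_pos'],s['orientation'],s['qpos'],c['fx'],np.round(c['extrinsics'],3).tolist())
E
```

```text
time_s: 0.93
tool_pos: [0.4327, 0.3571, 0.4233]
orientation: [179.9, 0.0, 173.6]
force: [1.2, 0.5, -0.4]
width: 0.999
gripper_force: 0.0
time_s: 1.77
tool_pos: [0.529, 0.0672, 0.422]
orientation: [-179.9, -0.0, 173.1]
force: [-0.2, 0.4, -0.9]
width: 1.001
gripper_force: 0.0
[0.52834647 0.06735661 0.42207996] [-1.79922654e+02 -3.62239415e-02  1.73118453e+02] [-25.57671988   6.59660254  15.59892198  90.02452307  -1.71722443
  83.67986717  73.23322005] 352.3626623275744 [[0.12, -0.952, -0.281, 0.452], [0.993, 0.115, 0.036, 0.075], [-0.002, -0.284, 0.959, 0.583], [0.0, 0.0, 0.0, 1.0]]
```

View pics/w1.png

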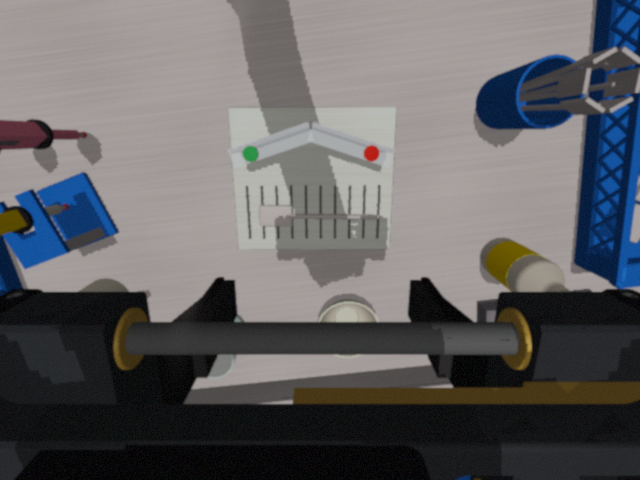

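```bash
python3 -m creep '[{"offset":[0,0,-0.05],"dr":[0.001,0.012,0],"fingers":1},{"offset":[0.01,0,-0.1],"dr":[0.002,0.024,0],"fingers":1},{"offset":[0.02,0,-0.15],"dr":[0.004,0.036,0],"fingers":1},{"offset":[0.03,0,-0.2],"dr":[0.006,0.048,0],"fingers":1},{"offset":[0.04,0,-0.24],"dr":[0.007,0.06,0],"fingers":1},{"offset":[0.05,0,-0.28],"dr":[0.008,0.072,0],"fingers":1},{"offset":[0.06,0,-0.32],"dr":[0.009,0.084,0],"fingers":1},{"offset":[0.07,0,-0.36],"dr":[0.011,0.0965,0],"fingers":1},{"offset":[0.07,0,-0.36],"dr":[0.011,0.0965,0],"fingers":1},{"offset":[0.07,0,-0.36],"dr":[0.011,0.0965,0],"fingers":1}]'
python3 - <<'E'
from m import *
c=grab('wrist','w2'); s=bot.get_state(); print(s['tool_pos'],s['orientation'],s['qpos'],np.round(c['extrinsics'],3).tolist())
E
```

```text
time_s: 2.65
tool_pos: [0.5557, 0.0725, 0.276]
orientation: [-179.9, -35.2, 173.5]
force: [-1.6, -0.3, 0.2]
width: 1.001
gripper_force: 0.0
[0.55590438 0.0722808  0.27831096] [-179.9826873   -34.99624249  173.53877869] [-17.11295601  33.28642685  15.84150911  78.94837825 -13.28366016
 103.79520855  83.37113807] [[0.112, -0.941, 0.32, 0.586], [0.994, 0.107, -0.034, 0.068], [-0.002, 0.321, 0.947, 0.453], [0.0, 0.0, 0.0, 1.0]]
```

View pics/w2.png

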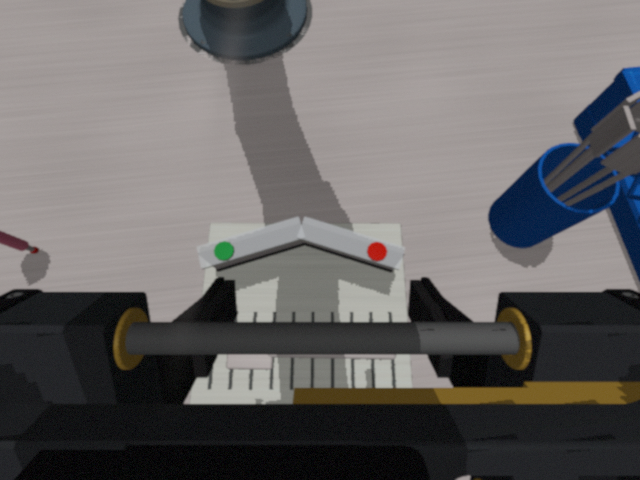

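w2 shows the seam as a thin black line. It runs from (217,269) under green, through the bend (303,245), to (393,269) under red.

```bash
python3 - <<'E'
from m import *
c=load('w2'); g=cv2.cvtColor(c['img'],cv2.COLOR_RGB2GRAY).astype(float)
def fit(us,vfun):
    out=[]
    for u in us:
        v0=int(vfun(u)); col=g[v0-7:v0+8,u]; w=np.clip(85-col,0,None)
        if w.sum()>20: out.append((u,v0-7+(w*np.arange(15)).sum()/w.sum()))
    return np.array(out)
L=fit(range(212,302),lambda u:269-(u-217)*24/86); Rr=fit(range(306,398),lambda u:245+(u-303)*24/90)
print(len(L),L[[0,len(L)//2,-1]].round(1).tolist(),len(Rr),Rr[[0,len(Rr)//2,-1]].round(1).tolist())
def line(D): 
    P=np.array([plane(c,u,v,.008)[:2] for u,v in D]); 
    vx,vy,x,y=cv2.fitLine(P.astype(np.float32),cv2.DIST_HUBER,0,.01,.01).ravel(); 
    r=np.abs((P-[x,y])@[-vy,vx]); print('res',r.mean(),r.max(),P[0].round(4),P[-1].round(4),np.degrees(np.arctan2(vy,vx))); return np.array([x,y]),np.array([vx,vy])
a,d=line(L);b,e=line(Rr)
t=np.linalg.solve(np.c_[d,-e],b-a); B=a+t[0]*d; print('bend foot',B)
for t_ in('w2','w1','top0'):
    cc=load(t_)
    for k in('green','red'):
        for A,bb,ce in blobs(cc,*R[k])[0]:
            p=plane(cc,*ce,.088)
            if .4<p[0]<.52 and -.1<p[1]<.2: print(t_,k,A,p.round(4))
t1,t2=load('w1'),load('w2')
for k in('green','red'):
    rs=[]
    for n in('w1','w2','top0','scene0'):
        cc=load(n)
        for A,bb,ce in blobs(cc,*R[k])[0]:
            p=plane(cc,*ce,.088)
            if .4<p[0]<.52 and -.1<p[1]<.2: rs.append(ray(cc,*ce))
    print('tri',k,len(rs),tri(rs).round(4))
print(g[255:280,260].astype(int),g[240:275,217].astype(int))
# deck/table range check
P=cloud(c); print('deck z',np.nanmedian(P[285:310,280:330,2]))
# handle of probe
for n in('top0','scene0'):
  cc=load(n); bl,l=blobs(cc,*R['yellow'])
  for A,bb,ce in bl:
    if A<300:
      i=[k for k in range(l.max()+1) if (l==k).sum()==A][0]; ys,xs=np.where(l==i); pts=np.c_[xs,ys].astype(np.float32); print(n,cv2.minAreaRect(pts))
      if n=='top0':
        W=np.array([plane(cc,u,v,.201)[:2] for u,v in pts]); print('W',cv2.minAreaRect((W*1000).astype(np.float32)))
E
```

```text
86 [[216.0, 266.4], [259.0, 256.2], [301.0, 243.5]] 86 [[306.0, 243.6], [349.0, 257.0], [391.0, 270.0]]
res 0.00010195414555218283 0.003594005648584011 [ 0.4561 -0.0575] [0.4373 0.0553] -78.727356
res 0.00023857648790178058 0.0020930496148481286 [0.4383 0.0619] [0.4864 0.1678] 65.37473
bend foot [0.4366552  0.05847745]
w2 green 255 [ 0.4626 -0.0266  0.088 ]
w2 red 238 [0.482  0.1379 0.088 ]
w1 green 156 [ 0.463  -0.0264  0.088 ]
w1 red 143 [0.4823 0.1377 0.088 ]
top0 green 88 [ 0.4612 -0.0255  0.088 ]
top0 red 86 [0.4805 0.139  0.088 ]
tri green 4 [ 0.4621 -0.0256  0.0896]
tri red 4 [0.4812 0.1384 0.0889]
[ 59  43  28  61  97 118 123 124 121 121 120 119 119 121 121 117 119 117
 120 120 120 120 119 120 121] [180 180 172 156 129 109 101  99  98  98 100 100  98 100  98 100 107 116
 131 145 153 157 153 136 101  80  74  69  64  47  55  89 113 119 120]
deck z 0.00703196274841808
top0 ((523.1823120117188, 281.5705871582031), (13.12429428100586, 13.77508544921875), 77.47119140625)
W ((508.4430847167969, -348.6244201660156), (22.40646743774414, 23.684717178344727), 14.077630996704102)
scene0 ((249.4615478515625, 120.80769348144531), (5.687368392944336, 11.178619384765625), 78.69007110595703)
```

```bash
python3 -m creep '[{"offset":[0,-0.03,0.05],"dr":[-0.001,-0.012,0],"fingers":1},{"offset":[-0.02,-0.08,0.1],"dr":[-0.002,-0.024,0],"fingers":1},{"offset":[-0.03,-0.14,0.15],"dr":[-0.004,-0.036,0],"fingers":1},{"offset":[-0.04,-0.21,0.2],"dr":[-0.006,-0.048,0],"fingers":1},{"offset":[-0.05,-0.28,0.2],"dr":[-0.007,-0.06,0],"fingers":1},{"offset":[-0.06,-0.35,0.2],"dr":[-0.008,-0.072,0],"fingers":1},{"offset":[-0.08,-0.42,0.2],"dr":[-0.009,-0.084,0],"fingers":1},{"offset":[-0.1,-0.49,0.2],"dr":[-0.011,-0.0968,0],"fingers":1},{"offset":[-0.11,-0.56,0.2],"dr":[-0.011,-0.0968,0],"fingers":1},{"offset":[-0.12,-0.64,0.2],"dr":[-0.011,-0.0968,0],"fingers":1}]'
python3 -m creep '[{"offset":[0,-0.08,0],"dr":[0,0,0.008],"fingers":1},{"offset":[0,-0.16,0],"dr":[0,0,0.016],"fingers":1},{"offset":[0,-0.24,0],"dr":[0,0,0.024],"fingers":1},{"offset":[0,-0.32,0],"dr":[0,0,0.032],"fingers":1},{"offset":[0,-0.38,0],"dr":[0,0,0.04],"fingers":1},{"offset":[0,-0.4,0],"dr":[0,0,0.048],"fingers":1},{"offset":[0,-0.4,0],"dr":[0,0,0.056],"fingers":1},{"offset":[0,-0.4,0],"dr":[0,0,0.057],"fingers":1},{"offset":[0,-0.4,0],"dr":[0,0,0.057],"fingers":1},{"offset":[0,-0.4,0],"dr":[0,0,0.057],"fingers":1}]'
cat > hn.py <<'E'
from m import *
import sys
tag=sys.argv[1]; c=grab('wrist',tag); s=bot.get_state(); print(s['tool_pos'],s['orientation'],s['qpos'].round(1))
P=cloud(c); rs=[ray(load('top0'),523.2,281.6)]
bl,l=blobs(c,*R['yellow'])
for A,bb,ce in bl:
    i=[k for k in range(l.max()+1) if (l==k).sum()==A][0]; m=(l==i); z=P[...,2][m]; print(A,bb,ce.round(1),'z',np.nanpercentile(z,[5,50,95]).round(4))
    if np.nanmax(z)<.19: continue
    top=m&(P[...,2]>.196); Q=P[top]; print('top xy',np.nanmedian(Q,0).round(4),cv2.minAreaRect((Q[:,:2]*1000).astype(np.float32)))
    ys,xs=np.where(top); print('tri',tri([ray(c,xs.mean(),ys.mean()),rs[0]]).round(4)); W=np.array([plane(c,u,v,.201)[:2] for u,v in zip(xs,ys)]); print('plane',cv2.minAreaRect((W*1000).astype(np.float32)))
E
python3 hn.py w3
```

```text
time_s: 3.53
tool_pos: [0.5063, -0.1846, 0.3624]
orientation: [179.8, 0.6, 173.6]
force: [0.7, -0.2, 0.6]
width: 0.996
gripper_force: 0.0
time_s: 4.37
tool_pos: [0.5084, -0.344, 0.3602]
orientation: [-180.0, 0.3, -166.0]
force: [1.0, 0.4, -0.7]
width: 1.001
gripper_force: 0.0
[ 0.50839804 -0.34402689  0.35975244] [-179.97629776    0.239857   -166.00136117] [ 10.   16.8  26.8  86.8  -7.8  78.  141.5]
904 [305, 196, 27, 38] [317.8 214.8] z [0.131  0.1996 0.2011]
top xy [ 0.5091 -0.3502  0.2002] ((509.6259460449219, -350.05133056640625), (23.120407104492188, 23.37668228149414), 15.48849868774414)
tri [ 0.5091 -0.3499  0.1983]
plane ((509.01312255859375, -350.3604431152344), (23.022754669189453, 23.25639533996582), 14.010458946228027)
```

View pics/w3.png

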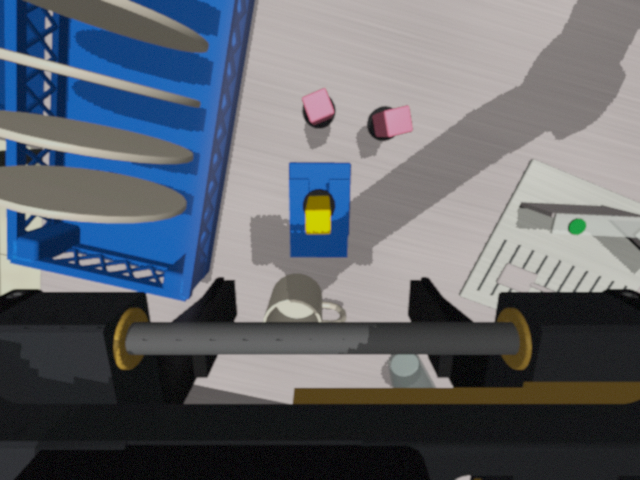

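w3 shows the yellow handle top at (318,215) in the fork, with the slot opening towards the robot (up in the image). The fingers' path is clear. I'll descend.

```bash
python3 -m creep '[{"offset":[0,-0.015,-0.06],"dr":[0,0,0],"fingers":0.3},{"offset":[0.002,-0.015,-0.14],"dr":[0,0,0],"fingers":0.3},{"offset":[0.002,-0.015,-0.22],"dr":[0,0,0],"fingers":0.3},{"offset":[0.002,-0.015,-0.3],"dr":[0,0,0],"fingers":0.3},{"offset":[0.002,-0.015,-0.36],"dr":[0,0,0],"fingers":0.3},{"offset":[0.002,-0.015,-0.42],"dr":[0,0,0],"fingers":0.3},{"offset":[0.002,-0.015,-0.47],"dr":[0,0,0],"fingers":0.3},{"offset":[0.002,-0.015,-0.51],"dr":[0,0,0],"fingers":0.3},{"offset":[0.002,-0.015,-0.535],"dr":[0,0,0],"fingers":0.3},{"offset":[0.002,-0.015,-0.535],"dr":[0,0,0],"fingers":0.3}]' 40
python3 -m creep '[{"offset":[0,0,0],"dr":[0,0,0],"fingers":0},{"offset":[0,0,0],"dr":[0,0,0],"fingers":-0.3},{"offset":[0,0,0],"dr":[0,0,0],"fingers":-0.6},{"offset":[0,0,0],"dr":[0,0,0],"fingers":-0.8},{"offset":[0,0,0],"dr":[0,0,0],"fingers":-0.8},{"offset":[0,0,0],"dr":[0,0,0],"fingers":-0.8},{"offset":[0,0,0],"dr":[0,0,0],"fingers":-0.8},{"offset":[0,0,0],"dr":[0,0,0],"fingers":-0.8},{"offset":[0,0,0],"dr":[0,0,0],"fingers":-0.8},{"offset":[0,0,0],"dr":[0,0,0],"fingers":-0.8}]' 40
python3 -c "
from station import bot;s=bot.get_state();print(s['tool_pos'],s['orientation'],s['qpos'].round(1),s['force'])"
```

```text
time_s: 5.25
tool_pos: [0.5082, -0.3496, 0.1426]
orientation: [179.8, -0.0, -166.0]
force: [-0.8, -0.2, -0.5]
width: 0.649
gripper_force: 0.0
time_s: 6.08
tool_pos: [0.5092, -0.3507, 0.1448]
orientation: [180.0, 0.1, -166.0]
force: [-0.2, 2.3, 4.9]
width: 0.277
gripper_force: 40.0
[ 0.50919799 -0.35069859  0.14484788] [ 1.79953238e+02  1.29894025e-01 -1.66034077e+02] [ 13.3  27.   23.7 101.7 -13.2  53.9 146.5] [-0.17608637  2.29919215  4.91719531]
```

```bash
python3 -m creep '[{"offset":[0,0,0.02],"dr":[0,0,0],"fingers":-0.8},{"offset":[0,0,0.06],"dr":[0,0,0],"fingers":-0.8},{"offset":[0,0,0.12],"dr":[0,0,0],"fingers":-0.8},{"offset":[0,0,0.19],"dr":[0,0,0],"fingers":-0.8},{"offset":[0,0,0.26],"dr":[0,0,0],"fingers":-0.8},{"offset":[0,0,0.33],"dr":[0,0,0],"fingers":-0.8},{"offset":[0,0,0.4],"dr":[0,0,0],"fingers":-0.8},{"offset":[0,0,0.46],"dr":[0,0,0],"fingers":-0.8},{"offset":[0,0,0.5],"dr":[0,0,0],"fingers":-0.8},{"offset":[0,0,0.5],"dr":[0,0,0],"fingers":-0.8}]' 40
python3 - <<'E'
from m import *
s=bot.get_state(); print(s['tool_pos'],s['orientation'],s['force'],s['width'])
c=grab('wrist','w4')
for A,bb,ce in blobs(c,(0,120,60),(8,255,255),8)[0]: print(A,bb,ce)
T=np.eye(4); T[:3,:3]=Ro.from_euler('xyz',s['orientation'],degrees=True).as_matrix(); T[:3,3]=s['tool_pos']
print('expected ball px',pix(c,(T@[0,0,.1198,1])[:3]))
E
```

```text
time_s: 6.92
tool_pos: [0.51, -0.3529, 0.3483]
orientation: [-179.7, 0.4, -166.1]
force: [-0.5, -0.9, -2.0]
width: 0.273
gripper_force: 40.0
[ 0.50996956 -0.35288127  0.34833635] [-179.68111078    0.38266775 -166.08591384] [-0.45073068 -0.88282839 -1.95314735] 0.2726800434492427
11 [318, 231, 8, 3] [321.54545455 231.63636364]
expected ball px (np.float64(324.56307892316624), np.float64(234.10342293738344))
```

View pics/w4.png

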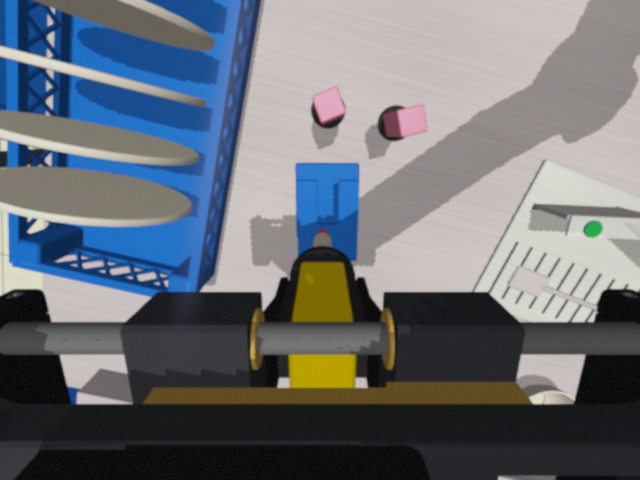

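```bash
cat > go.py <<'E'
from h import *
L=.1198
B=np.array([.4409,.0580,.013]); u8=np.array([np.cos(np.radians(-78.65)),np.sin(np.radians(-78.65)),0]); u0=np.array([np.cos(np.radians(65.35)),np.sin(np.radians(65.35)),0])
S8=B+.088*u8; S0=B+.088*u0
RT=Ro.from_euler('xyz',[180,-35,173.35],degrees=True); a=-RT.as_matrix()[:,2]
def show(p,Rt=RT):
    s=bot.get_state(); R0=Ro.from_euler('xyz',s['orientation'],degrees=True)
    ax=-R0.as_matrix()[:,2]
    print('t',s['time_s'],'tcp',s['tool_pos'].round(4),'rpy',s['orientation'].round(2),'F',s['force'].round(2),'q',s['qpos'].round(0),'ball(out)',(s['tool_pos']-L*ax).round(4))
    print('offset',((p-s['tool_pos'])/.4).round(4),'dr',((Rt*R0.inv()).as_rotvec()/2/np.pi).round(4))
E
python3 - <<'E'
from go import *
print(a,S8,S0); show(S8+(.12+L)*a)
E
```

```text
[ 0.56971746 -0.06642244  0.81915204] [ 0.45821856 -0.02827901  0.013     ] [0.47760252 0.13798078 0.013     ]
t 6.9667 tcp [ 0.5092 -0.3521  0.3458] rpy [-179.85    0.23 -166.09] F [-0.77  0.13 -2.43] q [ 11.  18.  27.  87.  -8.  76. 142.] ball(out) [ 0.5098 -0.3523  0.226 ]
offset [ 0.214   0.7697 -0.3409] dr [-0.0058  0.0982 -0.0554]
```

```bash
python3 -m creep '[{"offset":[0.01,0.04,0],"dr":[0,0.005,-0.005],"fingers":-0.8},{"offset":[0.03,0.1,0],"dr":[-0.001,0.015,-0.01],"fingers":-0.8},{"offset":[0.05,0.17,0],"dr":[-0.002,0.025,-0.015],"fingers":-0.8},{"offset":[0.07,0.24,0],"dr":[-0.002,0.035,-0.02],"fingers":-0.8},{"offset":[0.09,0.31,0],"dr":[-0.003,0.045,-0.025],"fingers":-0.8},{"offset":[0.11,0.38,0],"dr":[-0.003,0.055,-0.03],"fingers":-0.8},{"offset":[0.13,0.45,0],"dr":[-0.004,0.065,-0.036],"fingers":-0.8},{"offset":[0.15,0.52,-0.02],"dr":[-0.005,0.075,-0.042],"fingers":-0.8},{"offset":[0.17,0.59,-0.05],"dr":[-0.005,0.085,-0.048],"fingers":-0.8},{"offset":[0.185,0.65,-0.08],"dr":[-0.006,0.095,-0.054],"fingers":-0.8}]' 40
python3 -m creep '[{"offset":[0.006,0.03,-0.03],"dr":[0,0.002,0],"fingers":-0.8},{"offset":[0.012,0.06,-0.07],"dr":[0,0.003,-0.001],"fingers":-0.8},{"offset":[0.018,0.08,-0.11],"dr":[0,0.003,-0.001],"fingers":-0.8},{"offset":[0.022,0.1,-0.15],"dr":[0,0.003,-0.001],"fingers":-0.8},{"offset":[0.026,0.115,-0.19],"dr":[0,0.003,-0.001],"fingers":-0.8},{"offset":[0.029,0.12,-0.22],"dr":[0,0.003,-0.001],"fingers":-0.8},{"offset":[0.029,0.12,-0.25],"dr":[0,0.003,-0.001],"fingers":-0.8},{"offset":[0.029,0.12,-0.26],"dr":[0,0.003,-0.001],"fingers":-0.8},{"offset":[0.029,0.12,-0.26],"dr":[0,0.003,-0.001],"fingers":-0.8},{"offset":[0.029,0.12,-0.26],"dr":[0,0.003,-0.001],"fingers":-0.8}]'
python3 - <<'E'
from go import *
from m import *
show(S8+(.04+L)*a)
c=grab('wrist','w5')
for A,bb,ce in blobs(c,(0,120,60),(8,255,255),8)[0]: print(A,bb,ce)
s=bot.get_state();print('ball',pix(c,s['tool_pos']-L*a))
E
```

```text
time_s: 7.8
tool_pos: [0.5835, -0.0888, 0.31]
orientation: [179.8, -34.2, 174.0]
force: [-0.0, -0.3, -1.3]
width: 0.274
gripper_force: 40.0
time_s: 8.63
tool_pos: [0.5946, -0.0441, 0.2089]
orientation: [179.9, -35.0, 173.5]
force: [0.5, -0.2, -1.6]
width: 0.273
gripper_force: 40.0
t 8.6333 tcp [ 0.5946 -0.0441  0.2089] rpy [179.95 -35.02 173.45] F [ 0.54 -0.2  -1.56] q [-12.  41.  24.  77. -13. 100.  97.] ball(out) [ 0.5263 -0.0361  0.1108]
offset [-0.1133  0.0129 -0.1625] dr [-0.0001 -0.     -0.0002]
359 [491, 167, 23, 21] [501.88857939 176.92479109]
20 [91, 190, 6, 5] [ 93.9 192.3]
26 [25, 199, 8, 6] [ 29.         202.03846154]
20 [318, 230, 9, 4] [322.   231.15]
ball (np.float64(324.5857535821901), np.float64(232.9035161824788))
```

```bash
python3 -m creep '[{"offset":[-0.015,0.002,-0.022],"dr":[0,0,0],"fingers":-0.8},{"offset":[-0.035,0.004,-0.05],"dr":[0,0,0],"fingers":-0.8},{"offset":[-0.055,0.006,-0.08],"dr":[0,0,0],"fingers":-0.8},{"offset":[-0.075,0.009,-0.108],"dr":[0,0,0],"fingers":-0.8},{"offset":[-0.095,0.011,-0.137],"dr":[0,0,0],"fingers":-0.8},{"offset":[-0.115,0.013,-0.165],"dr":[0,0,0],"fingers":-0.8},{"offset":[-0.133,0.015,-0.191],"dr":[0,0,0],"fingers":-0.8},{"offset":[-0.146,0.017,-0.21],"dr":[0,0,0],"fingers":-0.8},{"offset":[-0.153,0.018,-0.22],"dr":[0,0,0],"fingers":-0.8},{"offset":[-0.153,0.018,-0.22],"dr":[0,0,0],"fingers":-0.8}]'
python3 - <<'E'
from go import *
from m import *
show(S8+(L-.006)*a)
c=grab('wrist','w6')
for A,bb,ce in blobs(c,(0,120,60),(8,255,255),6)[0]: print(A,bb,ce)
im=cv2.cvtColor(c['img'],cv2.COLOR_RGB2BGR)
for p in (S8,B,S0):
    q=pix(c,p); print(q)
    cv2.circle(im,(round(q[0]),round(q[1])),2,(255,0,255),-1)
cv2.imwrite('pics/w6c.png',cv2.resize(im[120:320,240:500],None,fx=3,fy=3,interpolation=2))
E
```

```text
time_s: 9.52
tool_pos: [0.533, -0.0359, 0.1204]
orientation: [179.9, -35.1, 173.5]
force: [-0.6, -0.6, -1.9]
width: 0.275
gripper_force: 40.0
t 9.5167 tcp [ 0.533  -0.0359  0.1204] rpy [179.9  -35.1  173.54] F [-0.59 -0.62 -1.94] q [-14.  41.  23.  91. -13.  87.  97.] ball(out) [ 0.4646 -0.0279  0.0223]
offset [-0.0248  0.0001 -0.0353] dr [-0.0003 -0.0002 -0.0004]
811 [565, 181, 35, 31] [581.73119605 195.98150432]
53 [13, 206, 11, 9] [ 18.75471698 210.30188679]
30 [317, 229, 10, 5] [321.66666667 230.8       ]
(np.float64(322.99339205569413), np.float64(229.51000326434573))
(np.float64(417.72771024884804), np.float64(200.8800630972981))
(np.float64(517.8002929047517), np.float64(229.9822228197329))
```

View pics/w6c.png

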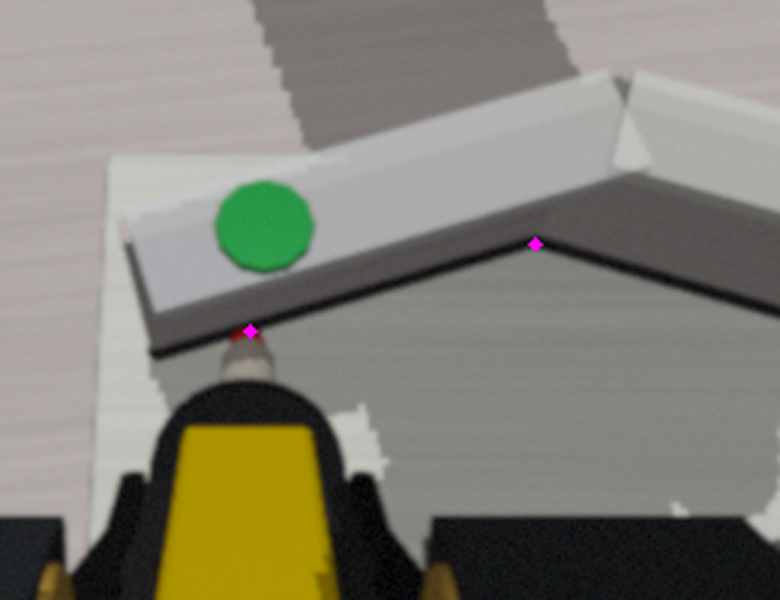

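w6c shows the tip just short of the seam under the green tag. The computed points fall on the black line. I'll refine the line from this nearer view before pressing.

```bash
python3 - <<'E'
from go import *
c=load('w6'); g=cv2.cvtColor(c['img'],cv2.COLOR_RGB2GRAY).astype(float)
def ln(u0,v0,u1,v1):
    out=[];wd=[]
    for u in range(u0,u1):
        vc=int(round(v0+(v1-v0)*(u-u0)/(u1-u0))); w=np.clip(60-g[vc-6:vc+7,u],0,None)
        if w.sum()>10: out.append(plane(c,u,vc-6+(w*np.arange(13)).sum()/w.sum(),.008)[:2]); wd.append((w>0).sum())
    P=np.array(out,np.float32); vx,vy,x,y=cv2.fitLine(P,cv2.DIST_HUBER,0,.01,.01).ravel(); print(len(P),np.mean(wd),P[0],P[-1],np.degrees(np.arctan2(vy,vx))); return np.array([x,y]),np.array([vx,vy])
p,d=ln(295,236,412,203); q,e=ln(425,202,499,224)
t=np.linalg.solve(np.c_[d,-e],q-p); print('bend',p+t[0]*d)
E
```

```text
117 3.888888888888889 [ 0.46028796 -0.05296599] [0.438924   0.05356564] -78.68631
74 3.9864864864864864 [0.4403122  0.06607629] [0.4677358  0.12571333] 65.27148
bend [0.4375636  0.06006385]
```

```bash
sed -i 's/B=np.array(\[.4409,.0580/B=np.array([.4412,.0588/' go.py
python3 -m creep '[{"offset":[-0.003,0,-0.0045],"dr":[0,0,0],"fingers":-0.8},{"offset":[-0.006,0,-0.009],"dr":[0,0,0],"fingers":-0.8},{"offset":[-0.009,0.001,-0.0135],"dr":[0,0,0],"fingers":-0.8},{"offset":[-0.012,0.001,-0.018],"dr":[0,0,0],"fingers":-0.8},{"offset":[-0.0145,0.001,-0.022],"dr":[0,0,0],"fingers":-0.8},{"offset":[-0.017,0.001,-0.026],"dr":[0,0,0],"fingers":-0.8},{"offset":[-0.019,0.002,-0.029],"dr":[0,0,0],"fingers":-0.8},{"offset":[-0.021,0.002,-0.032],"dr":[0,0,0],"fingers":-0.8},{"offset":[-0.022,0.002,-0.0335],"dr":[0,0,0],"fingers":-0.8},{"offset":[-0.022,0.002,-0.0335],"dr":[0,0,0],"fingers":-0.8}]'
python3 - <<'E'
from go import *
from m import *
show(S8+(L-.005)*a); 
c=grab('wrist','w7')
F=np.array([bot.get_state()['force']]); print(F, 'axial base', np.dot([-.59,-.62,-1.94],a), 'now',F@a)
for A,bb,ce in blobs(c,(0,120,60),(8,255,255),5)[0]: print(A,bb,ce)
print(pix(c,S8))
E
```

```text
time_s: 10.4
tool_pos: [0.5246, -0.0351, 0.1071]
orientation: [179.9, -35.1, 173.5]
force: [0.5, -0.7, 0.1]
width: 0.274
gripper_force: 40.0
t 10.4 tcp [ 0.5246 -0.0351  0.1071] rpy [179.91 -35.07 173.54] F [ 0.53 -0.74  0.06] q [-14.  41.  23.  92. -14.  85.  98.] ball(out) [ 0.4562 -0.0272  0.009 ]
offset [-0.0017 -0.     -0.0002] dr [-0.0002 -0.0002 -0.0004]
[[1.8468968  0.24894375 1.22924389]] axial base -1.8841063572731032 now [2.04261155]
947 [582, 183, 38, 33] [600.64202746 199.03484688]
58 [0, 208, 10, 10] [  4.20689655 212.77586207]
12 [319, 231, 8, 2] [322.5        231.66666667]
(np.float64(324.33474183928814), np.float64(233.71890687212948))
```

```bash
cat > fm.py <<'E'
from go import *
X=[]
for i in range(8):
    bot.camera('wrist'); s=bot.get_state(); X.append(np.r_[s['force']@a,s['force'],(s['tool_pos']-L*a)*1000])
X=np.array(X); print(X[:,0].round(1),X.mean(0).round(2),s['time_s'])
E
python3 fm.py
```

```text
[0.9 0.6 0.6 0.7 0.4 1.3 0.  0.3] [ 6.000e-01  5.600e-01 -9.000e-02  3.400e-01  4.564e+02 -2.713e+01
  9.010e+00] 10.85
```

```bash
C='[{"offset":[-0.0012,0.0061,0],"dr":[0,0,0],"fingers":-0.8},{"offset":[-0.0025,0.0123,0],"dr":[0,0,0],"fingers":-0.8},{"offset":[-0.0037,0.0184,0],"dr":[0,0,0],"fingers":-0.8},{"offset":[-0.0049,0.0245,0],"dr":[0,0,0],"fingers":-0.8},{"offset":[-0.0062,0.0307,0],"dr":[0,0,0],"fingers":-0.8},{"offset":[-0.0074,0.0368,0],"dr":[0,0,0],"fingers":-0.8},{"offset":[-0.0086,0.0429,0],"dr":[0,0,0],"fingers":-0.8},{"offset":[-0.0098,0.049,0],"dr":[0,0,0],"fingers":-0.8},{"offset":[-0.0111,0.0552,0],"dr":[0,0,0],"fingers":-0.8},{"offset":[-0.0123,0.0613,0],"dr":[0,0,0],"fingers":-0.8}]'; unset C
python3 -m creep '[{"offset":[-0.0012,0.0061,0],"dr":[0,0,0],"fingers":-0.8},{"offset":[-0.0025,0.0123,0],"dr":[0,0,0],"fingers":-0.8},{"offset":[-0.0037,0.0184,0],"dr":[0,0,0],"fingers":-0.8},{"offset":[-0.0049,0.0245,0],"dr":[0,0,0],"fingers":-0.8},{"offset":[-0.0062,0.0307,0],"dr":[0,0,0],"fingers":-0.8},{"offset":[-0.0074,0.0368,0],"dr":[0,0,0],"fingers":-0.8},{"offset":[-0.0086,0.0429,0],"dr":[0,0,0],"fingers":-0.8},{"offset":[-0.0098,0.049,0],"dr":[0,0,0],"fingers":-0.8},{"offset":[-0.0111,0.0552,0],"dr":[0,0,0],"fingers":-0.8},{"offset":[-0.0123,0.0613,0],"dr":[0,0,0],"fingers":-0.8}]'
python3 - <<'E'
from go import *
from m import *
show(S8-.025*u8+(L-.005)*a)
c=grab('wrist','w8')
for A,bb,ce in blobs(c,(0,120,60),(8,255,255),3)[0]: print(A,bb,ce)
print(pix(c,S8-.025*u8), bot.get_state()['force']@a)
E
```

```text
time_s: 11.68
tool_pos: [0.5196, -0.0103, 0.107]
orientation: [179.9, -35.1, 173.5]
force: [0.3, -0.8, 0.1]
width: 0.272
gripper_force: 40.0
t 11.6833 tcp [ 0.5196 -0.0103  0.107 ] rpy [179.91 -35.07 173.55] F [ 0.26 -0.77  0.12] q [-16.  40.  22.  93. -14.  85.  96.] ball(out) [ 0.4513 -0.0023  0.009 ]
offset [-0.0016 -0.0008  0.    ] dr [-0.0002 -0.0002 -0.0004]
956 [546, 195, 37, 33] [563.95083682 210.79916318]
13 [319, 231, 8, 2] [322.30769231 231.61538462]
(np.float64(323.9790873673061), np.float64(233.77624272782487)) 0.33849153061529047
```

```bash
python3 -m creep '[{"offset":[-0.0013,0.0061,0],"dr":[0,0,0],"fingers":-0.8},{"offset":[-0.0026,0.0123,0],"dr":[0,0,0],"fingers":-0.8},{"offset":[-0.0039,0.0184,0],"dr":[0,0,0],"fingers":-0.8},{"offset":[-0.0052,0.0245,0],"dr":[0,0,0],"fingers":-0.8},{"offset":[-0.0065,0.0307,0],"dr":[0,0,0],"fingers":-0.8},{"offset":[-0.0077,0.0368,0],"dr":[0,0,0],"fingers":-0.8},{"offset":[-0.0089,0.0429,0],"dr":[0,0,0],"fingers":-0.8},{"offset":[-0.0102,0.049,0],"dr":[0,0,0],"fingers":-0.8},{"offset":[-0.0115,0.0552,0],"dr":[0,0,0],"fingers":-0.8},{"offset":[-0.0128,0.0613,0],"dr":[0,0,0],"fingers":-0.8}]'
python3 - <<'E'
from go import *
from m import *
show(S8-.05*u8+(L-.005)*a)
c=grab('wrist','w9')
for A,bb,ce in blobs(c,(0,120,60),(8,255,255),3)[0]: print(A,bb,ce)
print(bot.get_state()['force']@a)
E
python3 -m creep '[{"offset":[-0.0012,0.0061,0],"dr":[0,0,0],"fingers":-0.8},{"offset":[-0.0025,0.0123,0],"dr":[0,0,0],"fingers":-0.8},{"offset":[-0.0037,0.0184,0],"dr":[0,0,0],"fingers":-0.8},{"offset":[-0.0049,0.0245,0],"dr":[0,0,0],"fingers":-0.8},{"offset":[-0.0062,0.0307,0],"dr":[0,0,0],"fingers":-0.8},{"offset":[-0.0074,0.0368,0],"dr":[0,0,0],"fingers":-0.8},{"offset":[-0.0086,0.0429,0],"dr":[0,0,0],"fingers":-0.8},{"offset":[-0.0098,0.049,0],"dr":[0,0,0],"fingers":-0.8},{"offset":[-0.0111,0.0552,0],"dr":[0,0,0],"fingers":-0.8},{"offset":[-0.0123,0.0613,0],"dr":[0,0,0],"fingers":-0.8}]'
python3 - <<'E'
from go import *
from m import *
show(B+(L-.005)*a)
c=grab('wrist','w10')
for A,bb,ce in blobs(c,(0,120,60),(8,255,255),3)[0]: print(A,bb,ce)
print(pix(c,S8-.075*u8),bot.get_state()['force']@a)
E
```

```text
time_s: 12.57
tool_pos: [0.5145, 0.0142, 0.107]
orientation: [179.9, -35.1, 173.5]
force: [0.5, -2.4, -0.4]
width: 0.272
gripper_force: 40.0
t 12.5667 tcp [0.5145 0.0142 0.107 ] rpy [179.91 -35.07 173.54] F [ 0.47 -2.39 -0.4 ] q [-17.  40.  22.  94. -15.  85.  94.] ball(out) [0.4461 0.0222 0.009 ]
offset [-0.0011 -0.0008  0.    ] dr [-0.0002 -0.0002 -0.0004]
972 [508, 207, 38, 33] [526.75       223.04320988]
14 [319, 231, 8, 2] [322.5        231.57142857]
0.6230289506437751
time_s: 13.45
tool_pos: [0.5096, 0.0388, 0.107]
orientation: [179.9, -35.1, 173.5]
force: [0.5, -1.8, -0.0]
width: 0.274
gripper_force: 40.0
t 13.45 tcp [0.5096 0.0388 0.107 ] rpy [179.91 -35.07 173.55] F [ 0.49 -1.81 -0.02] q [-19.  39.  21.  95. -16.  84.  92.] ball(out) [0.4412 0.0467 0.009 ]
offset [-0.0075  0.031   0.0001] dr [-0.0002 -0.0002 -0.0004]
970 [470, 219, 38, 34] [488.31443299 235.38865979]
12 [319, 231, 8, 2] [322.5        231.66666667]
(np.float64(323.9895479577124), np.float64(234.01615348499053)) 0.6458600681677036
```

```bash
python3 -m creep '[{"offset":[-0.0012,0.0062,0],"dr":[0,0,0],"fingers":-0.8},{"offset":[-0.0025,0.0124,0],"dr":[0,0,0],"fingers":-0.8},{"offset":[-0.0037,0.0186,0],"dr":[0,0,0],"fingers":-0.8},{"offset":[-0.005,0.0248,0],"dr":[0,0,0],"fingers":-0.8},{"offset":[-0.0062,0.031,0],"dr":[0,0,0],"fingers":-0.8},{"offset":[-0.0036,0.0367,0],"dr":[0,0,0],"fingers":-0.8},{"offset":[-0.001,0.0424,0],"dr":[0,0,0],"fingers":-0.8},{"offset":[0.0016,0.0481,0],"dr":[0,0,0],"fingers":-0.8},{"offset":[0.0042,0.0537,0],"dr":[0,0,0],"fingers":-0.8},{"offset":[0.0068,0.0594,0],"dr":[0,0,0],"fingers":-0.8}]'
python3 - <<'E'
from go import *
from m import *
show(B+.0125*u0+(L-.005)*a)
c=grab('wrist','w11')
for A,bb,ce in blobs(c,(0,120,60),(8,255,255),3)[0]: print(A,bb,ce)
print(pix(c,B+.0125*u0),bot.get_state()['force']@a)
E
```

```text
time_s: 14.33
tool_pos: [0.5122, 0.0624, 0.107]
orientation: [179.9, -35.1, 173.5]
force: [-1.3, -2.0, 0.8]
width: 0.273
gripper_force: 40.0
t 14.3333 tcp [0.5122 0.0624 0.107 ] rpy [179.92 -35.11 173.53] F [-1.32 -1.96  0.76] q [-21.  40.  21.  94. -17.  84.  90.] ball(out) [0.4438 0.0703 0.009 ]
offset [-0.0011  0.0004 -0.    ] dr [-0.0002 -0.0003 -0.0004]
961 [430, 219, 36, 34] [447.65348595 235.4516129 ]
18 [318, 230, 9, 3] [321.83333333 231.33333333]
(np.float64(324.59831134612006), np.float64(234.05547855695843)) 0.9144166722880454
```

```bash
python3 -m creep '[{"offset":[0.0022,0.0057,-0.0005],"dr":[0,0,0],"fingers":-0.8},{"offset":[0.0044,0.0114,-0.001],"dr":[0,0,0],"fingers":-0.8},{"offset":[0.0067,0.0171,-0.0015],"dr":[0,0,0],"fingers":-0.8},{"offset":[0.0091,0.0228,-0.002],"dr":[0,0,0],"fingers":-0.8},{"offset":[0.0117,0.0285,-0.002],"dr":[0,0,0],"fingers":-0.8},{"offset":[0.0143,0.0342,-0.002],"dr":[0,0,0],"fingers":-0.8},{"offset":[0.0169,0.0398,-0.002],"dr":[0,0,0],"fingers":-0.8},{"offset":[0.0195,0.0455,-0.002],"dr":[0,0,0],"fingers":-0.8},{"offset":[0.0221,0.0512,-0.002],"dr":[0,0,0],"fingers":-0.8},{"offset":[0.0247,0.0569,-0.002],"dr":[0,0,0],"fingers":-0.8}]'
python3 - <<'E'
from go import *
from m import *
show(B+.0375*u0+(L-.006)*a)
c=grab('wrist','w12')
for A,bb,ce in blobs(c,(0,120,60),(8,255,255),3)[0]: print(A,bb,ce)
print(pix(c,B+.0375*u0),bot.get_state()['force']@a)
im=cv2.cvtColor(c['img'],cv2.COLOR_RGB2BGR); cv2.imwrite('pics/w12c.png',cv2.resize(im[170:300,200:440],None,fx=3,fy=3,interpolation=2))
E
```

```text
time_s: 15.22
tool_pos: [0.5224, 0.0853, 0.1062]
orientation: [179.9, -35.1, 173.5]
force: [-1.8, -1.3, 1.4]
width: 0.275
gripper_force: 40.0
t 15.2167 tcp [0.5224 0.0853 0.1062] rpy [179.91 -35.07 173.55] F [-1.8  -1.35  1.42] q [-22.  40.  20.  92. -18.  85.  89.] ball(out) [0.454  0.0932 0.0082]
offset [-0.0017  0.0001 -0.    ] dr [-0.0002 -0.0002 -0.0004]
916 [389, 207, 35, 33] [406.04475983 222.89847162]
14 [319, 230, 8, 3] [322.35714286 231.35714286]
(np.float64(324.44968954458716), np.float64(234.00913249116573)) 1.7511308421760297
```

View pics/w12c.png

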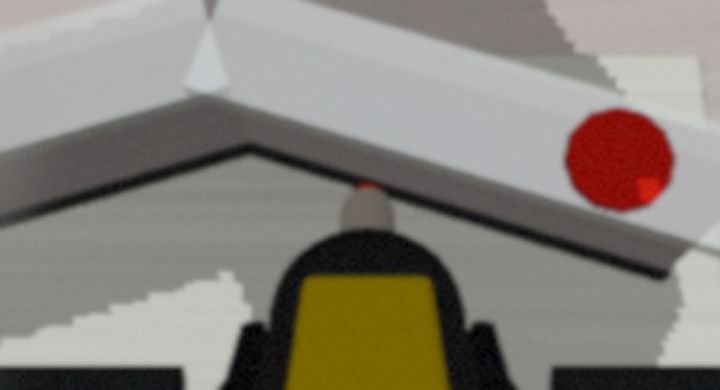

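w12c shows the ball, a red sliver at (367,187) in the crop, lying on the black line with the tip pushed in. I'll carry on to the red end.

```bash
python3 -m creep '[{"offset":[0.0025,0.0057,0],"dr":[0,0,0],"fingers":-0.8},{"offset":[0.0051,0.0114,0],"dr":[0,0,0],"fingers":-0.8},{"offset":[0.0077,0.0171,0],"dr":[0,0,0],"fingers":-0.8},{"offset":[0.0103,0.0228,0],"dr":[0,0,0],"fingers":-0.8},{"offset":[0.0129,0.0285,0],"dr":[0,0,0],"fingers":-0.8},{"offset":[0.0155,0.0342,0],"dr":[0,0,0],"fingers":-0.8},{"offset":[0.0181,0.0398,0],"dr":[0,0,0],"fingers":-0.8},{"offset":[0.0207,0.0455,0],"dr":[0,0,0],"fingers":-0.8},{"offset":[0.0233,0.0512,0],"dr":[0,0,0],"fingers":-0.8},{"offset":[0.0259,0.0569,0],"dr":[0,0,0],"fingers":-0.8}]'
python3 - <<'E'
from go import *
from m import *
show(S0+(L-.006)*a)
c=grab('wrist','w13')
for A,bb,ce in blobs(c,(0,120,60),(8,255,255),3)[0]: print(A,bb,ce)
print(bot.get_state()['force']@a)
E
python3 -m creep '[{"offset":[0.0025,0.0057,0],"dr":[0,0,0],"fingers":-0.8},{"offset":[0.0051,0.0114,0],"dr":[0,0,0],"fingers":-0.8},{"offset":[0.0077,0.0171,0],"dr":[0,0,0],"fingers":-0.8},{"offset":[0.0103,0.0228,0],"dr":[0,0,0],"fingers":-0.8},{"offset":[0.0129,0.0285,0],"dr":[0,0,0],"fingers":-0.8},{"offset":[0.0155,0.0342,0],"dr":[0,0,0],"fingers":-0.8},{"offset":[0.0181,0.0398,0],"dr":[0,0,0],"fingers":-0.8},{"offset":[0.0207,0.0455,0],"dr":[0,0,0],"fingers":-0.8},{"offset":[0.0233,0.0512,0],"dr":[0,0,0],"fingers":-0.8},{"offset":[0.0259,0.0569,0],"dr":[0,0,0],"fingers":-0.8}]'
python3 - <<'E'
from go import *
from m import *
show(S0+(L-.006)*a)
c=grab('wrist','w14')
for A,bb,ce in blobs(c,(0,120,60),(8,255,255),3)[0]: print(A,bb,ce)
print(pix(c,S0),bot.get_state()['force']@a)
g=cv2.cvtColor(c['img'],cv2.COLOR_RGB2BGR); cv2.imwrite('pics/w14c.png',cv2.resize(g[170:300,200:440],None,fx=3,fy=3,interpolation=2))
E
```

```text
time_s: 16.1
tool_pos: [0.5327, 0.108, 0.1062]
orientation: [179.9, -35.1, 173.5]
force: [-0.6, -1.5, 1.3]
width: 0.272
gripper_force: 40.0
t 16.1 tcp [0.5327 0.108  0.1062] rpy [179.91 -35.07 173.54] F [-0.58 -1.47  1.33] q [-23.  41.  20.  90. -19.  86.  87.] ball(out) [0.4643 0.1159 0.0082]
offset [0.0251 0.058  0.    ] dr [-0.0002 -0.0002 -0.0004]
870 [348, 195, 35, 33] [365.12643678 210.74137931]
12 [319, 231, 8, 2] [322.33333333 231.41666667]
1.5800420951477885
time_s: 16.98
tool_pos: [0.5431, 0.1308, 0.1062]
orientation: [179.9, -35.1, 173.5]
force: [-0.6, -1.7, 1.0]
width: 0.269
gripper_force: 40.0
t 16.9833 tcp [0.5431 0.1308 0.1062] rpy [179.91 -35.07 173.54] F [-0.57 -1.73  0.98] q [-24.  42.  19.  88. -20.  87.  85.] ball(out) [0.4747 0.1387 0.0082]
offset [-0.0009  0.0011  0.    ] dr [-0.0002 -0.0002 -0.0004]
850 [309, 183, 34, 33] [325.25882353 198.95411765]
11 [319, 230, 7, 3] [322.18181818 231.27272727]
(np.float64(324.9570359718926), np.float64(234.36870846287465)) 1.3592340266306357
```

View pics/w14c.png

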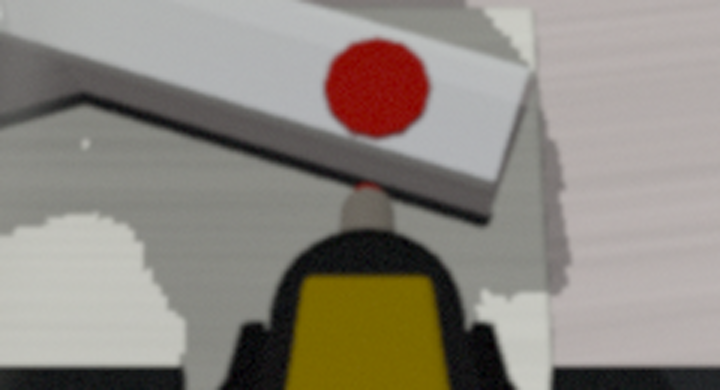

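w14c shows the ball at (367,187) in the crop, in the seam under the red tag. I'll go a few mm further, then withdraw along the shaft slowly.

```bash
python3 -m creep '[{"offset":[0.0012,0.0028,0],"dr":[0,0,0],"fingers":-0.8},{"offset":[0.0025,0.0056,0],"dr":[0,0,0],"fingers":-0.8},{"offset":[0.0032,0.0075,0],"dr":[0,0,0],"fingers":-0.8},{"offset":[0.0032,0.0075,0],"dr":[0,0,0],"fingers":-0.8},{"offset":[0.0032,0.0075,0],"dr":[0,0,0],"fingers":-0.8},{"offset":[0.0067,0.007,0.005],"dr":[0,0,0],"fingers":-0.8},{"offset":[0.0102,0.0065,0.01],"dr":[0,0,0],"fingers":-0.8},{"offset":[0.0137,0.006,0.015],"dr":[0,0,0],"fingers":-0.8},{"offset":[0.0172,0.0055,0.02],"dr":[0,0,0],"fingers":-0.8},{"offset":[0.0242,0.005,0.03],"dr":[0,0,0],"fingers":-0.8}]'
python3 -m creep '[{"offset":[0.014,-0.002,0.02],"dr":[0,0,0],"fingers":-0.8},{"offset":[0.035,-0.004,0.05],"dr":[0,0,0],"fingers":-0.8},{"offset":[0.06,-0.007,0.087],"dr":[0,0,0],"fingers":-0.8},{"offset":[0.09,-0.01,0.13],"dr":[0,0,0],"fingers":-0.8},{"offset":[0.12,-0.014,0.173],"dr":[0,0,0],"fingers":-0.8},{"offset":[0.14,-0.016,0.22],"dr":[0,0,0],"fingers":-0.8},{"offset":[0.15,-0.018,0.28],"dr":[0,0,0],"fingers":-0.8},{"offset":[0.15,-0.018,0.35],"dr":[0,0,0],"fingers":-0.8},{"offset":[0.15,-0.018,0.42],"dr":[0,0,0],"fingers":-0.8},{"offset":[0.15,-0.018,0.46],"dr":[0,0,0],"fingers":-0.8}]'
python3 - <<'E'
from go import *
show(np.array([.5092,-.3507,.3448]),Ro.from_euler('xyz',[180,0,-166],degrees=True))
c=load('w4'); P=cloud(c)
# slot in fork, from w4
im=cv2.cvtColor(c['img'],cv2.COLOR_RGB2BGR); cv2.imwrite('pics/w4c.png',cv2.resize(im[150:275,270:390],None,fx=5,fy=5,interpolation=2))
for u,v in[(297,164),(358,164),(317,180),(337,180),(317,222),(337,222)]: print(u,v,plane(c,u,v,.115).round(4),P[v+2,u].round(3))
E
```

```text
time_s: 17.87
tool_pos: [0.5528, 0.1329, 0.1179]
orientation: [179.9, -35.1, 173.6]
force: [-0.7, 0.6, -2.4]
width: 0.273
gripper_force: 40.0
time_s: 18.7
tool_pos: [0.6138, 0.1251, 0.306]
orientation: [179.8, -34.8, 173.6]
force: [0.8, -1.2, -1.6]
width: 0.269
gripper_force: 40.0
t 18.7 tcp [0.6138 0.1251 0.306 ] rpy [179.84 -34.79 173.57] F [ 0.82 -1.23 -1.61] q [-22.  39.  21.  66. -19. 111.  81.] ball(out) [0.5459 0.1331 0.2076]
offset [-0.2615 -1.1895  0.097 ] dr [ 0.006  -0.097   0.0551]
297 164 [ 0.4719 -0.3942  0.115 ] [ 0.485 -0.399  0.01 ]
358 164 [ 0.4558 -0.3293  0.115 ] [ 0.464 -0.317  0.01 ]
317 180 [ 0.4836 -0.3688  0.115 ] [ 0.486 -0.368  0.115]
337 180 [ 0.4782 -0.3472  0.115 ] [ 0.493 -0.34   0.01 ]
317 222 [ 0.5303 -0.3574  0.115 ] [ 0.533 -0.357  0.114]
337 222 [ 0.5247 -0.3351  0.115 ] [ 0.527 -0.334  0.114]
```

View pics/w4c.png

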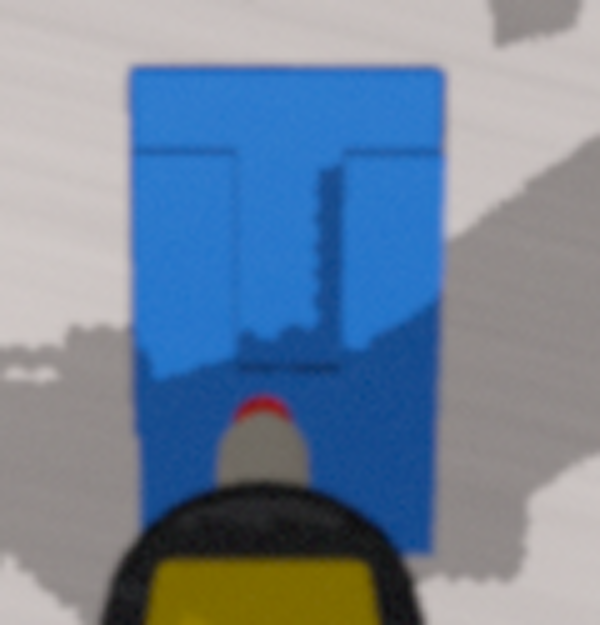

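```bash
python3 -m creep '[{"offset":[-0.02,-0.04,0.01],"dr":[0,-0.005,0.003],"fingers":-0.8},{"offset":[-0.04,-0.1,0.02],"dr":[0.001,-0.015,0.008],"fingers":-0.8},{"offset":[-0.06,-0.17,0.03],"dr":[0.002,-0.026,0.014],"fingers":-0.8},{"offset":[-0.08,-0.25,0.04],"dr":[0.002,-0.037,0.02],"fingers":-0.8},{"offset":[-0.1,-0.33,0.05],"dr":[0.003,-0.048,0.027],"fingers":-0.8},{"offset":[-0.12,-0.41,0.06],"dr":[0.003,-0.059,0.033],"fingers":-0.8},{"offset":[-0.14,-0.49,0.07],"dr":[0.004,-0.07,0.04],"fingers":-0.8},{"offset":[-0.16,-0.57,0.08],"dr":[0.005,-0.081,0.046],"fingers":-0.8},{"offset":[-0.18,-0.65,0.09],"dr":[0.006,-0.091,0.052],"fingers":-0.8},{"offset":[-0.2,-0.73,0.097],"dr":[0.006,-0.097,0.055],"fingers":-0.8}]' 40
python3 -m creep '[{"offset":[-0.01,-0.07,0],"dr":[0,0,0],"fingers":-0.8},{"offset":[-0.02,-0.14,0],"dr":[0,0,0],"fingers":-0.8},{"offset":[-0.03,-0.21,0],"dr":[0,0,0],"fingers":-0.8},{"offset":[-0.04,-0.28,0],"dr":[0,0,0],"fingers":-0.8},{"offset":[-0.05,-0.34,0],"dr":[0,0,0],"fingers":-0.8},{"offset":[-0.055,-0.39,0],"dr":[0,0,0],"fingers":-0.8},{"offset":[-0.06,-0.43,0],"dr":[0,0,0],"fingers":-0.8},{"offset":[-0.065,-0.45,0],"dr":[0,0,0],"fingers":-0.8},{"offset":[-0.065,-0.46,0],"dr":[0,0,0],"fingers":-0.8},{"offset":[-0.065,-0.46,0],"dr":[0,0,0],"fingers":-0.8}]'
python3 - <<'E'
from go import *
show(np.array([.507,-.3510,.1448]),Ro.from_euler('xyz',[180,0,-166],degrees=True))
E
```

```text
time_s: 19.53
tool_pos: [0.5312, -0.1687, 0.343]
orientation: [-179.9, 0.0, -166.0]
force: [0.4, -0.6, -1.1]
width: 0.275
gripper_force: 40.0
time_s: 20.37
tool_pos: [0.5065, -0.351, 0.3412]
orientation: [-180.0, -0.3, -166.1]
force: [0.5, 0.9, -1.8]
width: 0.276
gripper_force: 40.0
t 20.3667 tcp [ 0.5065 -0.351   0.3412] rpy [-179.98   -0.26 -166.13] F [ 0.54  0.9  -1.84] q [  8.  18.  30.  88.  -9.  76. 143.] ball(out) [ 0.5059 -0.3512  0.2214]
offset [ 1.40e-03  1.00e-04 -4.91e-01] dr [ 0.0002 -0.0007  0.0004]
```

```bash
python3 -m creep '[{"offset":[0.001,0,-0.04],"dr":[0,-0.0005,0],"fingers":-0.8},{"offset":[0.001,0,-0.1],"dr":[0,-0.0005,0],"fingers":-0.8},{"offset":[0.001,0,-0.16],"dr":[0,-0.0005,0],"fingers":-0.8},{"offset":[0.001,0,-0.2],"dr":[0,-0.0005,0],"fingers":-0.8},{"offset":[0.001,0,-0.22],"dr":[0,-0.0005,0],"fingers":-0.8},{"offset":[0.001,0,-0.22],"dr":[0,-0.0005,0],"fingers":-0.8},{"offset":[0.001,0,-0.22],"dr":[0,-0.0005,0],"fingers":-0.8},{"offset":[0.001,0,-0.22],"dr":[0,-0.0005,0],"fingers":-0.8},{"offset":[0.001,0,-0.22],"dr":[0,-0.0005,0],"fingers":-0.8},{"offset":[0.001,0,-0.22],"dr":[0,-0.0005,0],"fingers":-0.8}]'
python3 - <<'E'
from go import *
from m import *
show(np.array([.507,-.3510,.1448]),Ro.from_euler('xyz',[180,0,-166],degrees=True))
c=grab('wrist','w15')
for A,bb,ce in blobs(c,(0,120,60),(8,255,255),5)[0]: print(A,bb,ce)
im=cv2.cvtColor(c['img'],cv2.COLOR_RGB2BGR); cv2.imwrite('pics/w15c.png',cv2.resize(im[130:300,230:420],None,fx=3.5,fy=3.5,interpolation=2))
E
```

```text
time_s: 21.2
tool_pos: [0.5075, -0.351, 0.2542]
orientation: [-179.8, 0.0, -166.1]
force: [-0.7, 0.6, -2.3]
width: 0.274
gripper_force: 40.0
t 21.2 tcp [ 0.5075 -0.351   0.2542] rpy [-1.7985e+02  1.0000e-02 -1.6606e+02] F [-0.67  0.57 -2.35] q [  9.  21.  29.  95. -11.  66. 145.] ball(out) [ 0.5076 -0.3513  0.1344]
offset [-0.0013 -0.     -0.2736] dr [0.0004 0.0001 0.0002]
10 [318, 231, 8, 3] [321.6 231.6]
```

View pics/w15c.png

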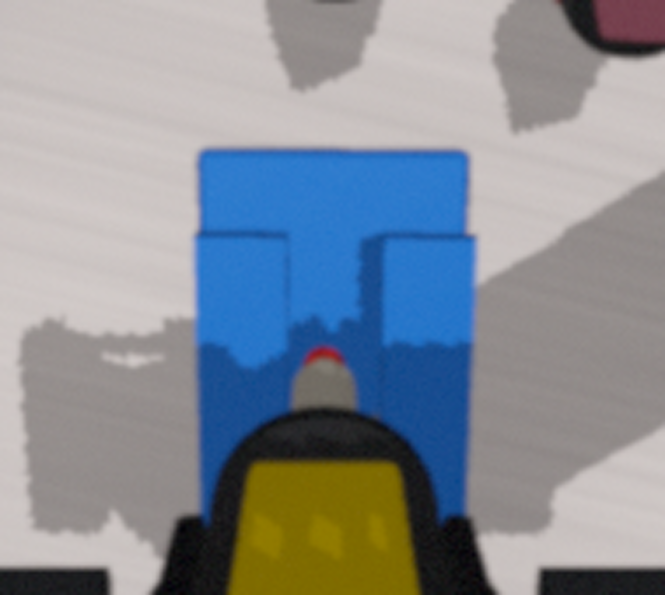

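w15c shows the tip at (323,355) over the slot, which spans 288–383, so it is about 3 mm left of centre. I'll shift 2.5 mm and lower it.

```bash
python3 -m creep '[{"offset":[-0.003,0.006,0],"dr":[0,0,0],"fingers":-0.8},{"offset":[-0.003,0.006,-0.02],"dr":[0,0,0],"fingers":-0.8},{"offset":[-0.003,0.006,-0.06],"dr":[0,0,0],"fingers":-0.8},{"offset":[-0.003,0.006,-0.1],"dr":[0,0,0],"fingers":-0.8},{"offset":[-0.003,0.006,-0.14],"dr":[0,0,0],"fingers":-0.8},{"offset":[-0.003,0.006,-0.18],"dr":[0,0,0],"fingers":-0.8},{"offset":[-0.003,0.006,-0.21],"dr":[0,0,0],"fingers":-0.8},{"offset":[-0.003,0.006,-0.235],"dr":[0,0,0],"fingers":-0.8},{"offset":[-0.003,0.006,-0.25],"dr":[0,0,0],"fingers":-0.8},{"offset":[-0.003,0.006,-0.25],"dr":[0,0,0],"fingers":-0.8}]'
python3 -m creep '[{"offset":[0,0,-0.004],"dr":[0,0,0],"fingers":-0.8},{"offset":[0,0,-0.008],"dr":[0,0,0],"fingers":-0.8},{"offset":[0,0,-0.012],"dr":[0,0,0],"fingers":-0.8},{"offset":[0,0,-0.016],"dr":[0,0,0],"fingers":-0.8},{"offset":[0,0,-0.019],"dr":[0,0,0],"fingers":-0.8},{"offset":[0,0,-0.021],"dr":[0,0,0],"fingers":-0.8},{"offset":[0,0,-0.021],"dr":[0,0,0],"fingers":-0.8},{"offset":[0,0,-0.021],"dr":[0,0,0],"fingers":-0.8},{"offset":[0,0,-0.021],"dr":[0,0,0],"fingers":-0.8},{"offset":[0,0,-0.021],"dr":[0,0,0],"fingers":-0.8}]'
```

```text
time_s: 22.08
tool_pos: [0.5053, -0.3478, 0.1516]
orientation: [180.0, -0.2, -166.1]
force: [-0.5, 0.5, -2.6]
width: 0.272
gripper_force: 40.0
time_s: 22.92
tool_pos: [0.5059, -0.3483, 0.1449]
orientation: [-179.9, -0.1, -166.1]
force: [0.2, 0.8, 0.7]
width: 0.274
gripper_force: 40.0
```

```bash
python3 -m creep '[{"offset":[0,0,0],"dr":[0,0,0],"fingers":-0.4},{"offset":[0,0,0],"dr":[0,0,0],"fingers":-0.3},{"offset":[0,0,0],"dr":[0,0,0],"fingers":-0.2},{"offset":[0,0,0],"dr":[0,0,0],"fingers":-0.1},{"offset":[0,0,0],"dr":[0,0,0],"fingers":0},{"offset":[0,0,0],"dr":[0,0,0],"fingers":0.1},{"offset":[0,0,0],"dr":[0,0,0],"fingers":0.2},{"offset":[0,0,0],"dr":[0,0,0],"fingers":0.3},{"offset":[0,0,0],"dr":[0,0,0],"fingers":0.3},{"offset":[0,0,0],"dr":[0,0,0],"fingers":0.3}]'
python3 -m creep '[{"offset":[0,0,0.03],"dr":[0,0,0],"fingers":0.3},{"offset":[0,0,0.07],"dr":[0,0,0],"fingers":0.3},{"offset":[0,0,0.12],"dr":[0,0,0],"fingers":0.3},{"offset":[0,0,0.18],"dr":[0,0,0],"fingers":0.3},{"offset":[0,0,0.25],"dr":[0,0,0],"fingers":0.3},{"offset":[0,0,0.32],"dr":[0,0,0],"fingers":0.3},{"offset":[0,0,0.39],"dr":[0,0,0],"fingers":0.3},{"offset":[0,0,0.45],"dr":[0,0,0],"fingers":0.3},{"offset":[0,0,0.5],"dr":[0,0,0],"fingers":0.3},{"offset":[0,0,0.53],"dr":[0,0,0],"fingers":0.3}]'
python3 hn.py w16
```

```text
time_s: 23.75
tool_pos: [0.5059, -0.3482, 0.1446]
orientation: [-179.9, -0.1, -166.1]
force: [-0.1, 0.3, -0.1]
width: 0.642
gripper_force: 0.0
time_s: 24.58
tool_pos: [0.5062, -0.349, 0.3605]
orientation: [-179.7, 0.1, -166.1]
force: [0.1, -0.5, -0.2]
width: 0.646
gripper_force: 0.0
[ 0.50679465 -0.34943097  0.36173218] [-179.63938536    0.22453348 -166.07390211] [  8.2  17.1  29.9  86.7  -8.6  78.1 142.6]
907 [311, 197, 27, 38] [323.6 215.7] z [0.1297 0.1996 0.2011]
top xy [ 0.5062 -0.3503  0.2001] ((506.81060791015625, -349.99603271484375), (23.084049224853516, 22.441957473754883), 13.469673156738281)
tri [ 0.5081 -0.3503  0.1953]
plane ((506.1493835449219, -350.1398010253906), (23.067989349365234, 22.4729061126709), 13.981012344360352)
```

The probe hangs upright at its original height, with its handle top at z = 0.200 m and its centre about 3 mm from where it started. I'm handing the job in.

```bash
python3 -c "
from station import bot; print(bot.close_job())"
```

```text
the job is handed in; nothing more can be done
None
```

The probe's ball tip was run, pressed, along the seam from the green tag round the bend to the red tag, the probe was hung back upright in the stand's fork, and the job was handed in at about 25 s; no verdict was shown, and I did not re-measure the bystanders, though no move was planned near them.

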